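# Reset the tripped breaker under the push-push hatch of the microscope bench supply

## Robot

A 6-joint arm with a two-finger parallel gripper is mounted at the origin on the work surface. World frame = base frame: x ahead of the robot, y to its left, z up, the work surface at z = 0. Lengths are in m, angles in rad, forces in N, time in s.
With the tool pointing down it reaches from about 0.3 to 0.775 m from the base axis. Payload 14.6 kg.
Tool frame: the origin (TCP) lies at the very end of the fingers, on their centre line; the grasp point (between the pads) lies 19 mm behind it; x points along the fingers, z is the direction in which the jaws open and shut, and the axes are right-handed (so a half turn about x gives the same grasp; the last joint's range is limited). The gripper opens to 94 mm and grips with 3 to 60 N. Pads are 16 mm wide; open, the fingers measure 119 mm over their backs; the gripper's body (75 mm by 177 mm) begins 78 mm behind the grasp point.
Start: joints at [-1.344, 0.3, 1.521, -0, 1.321, -0.067], TCP at [0.159, -0.526, 0.183] pointing down, gripper open.
Joint ranges: [-3.03, 3.03], [-0.79, 2.21], [0.23, 2.52], [-1.04, 4.18], [0, 3.07], [-2.55, 2.55]. Speed limits (rad/s): [2.22, 2.22, 2.57, 3.14, 3.14, 3.14].

## Interface

Orientations are given as [roll, pitch, yaw] about the fixed x, y, z axes, in that order (R = Rz(yaw) Ry(pitch) Rx(roll)).
In Python, from station import ctrl gives the robot as it stands. The module is installed in compiled form; this text tells all that it offers.
- The arm moves only by the tool servo_tool, never from a script. Its argument "motion" is one flat list of numbers, 4 for each row, row after row: the shift along the tool's x, y, z in mm, then the turn about the tool's x in degrees. In form: [dx, dy, dz, roll, dx, dy, dz, roll, ...]. A call has 1 to 20 rows; each row is the pose to reach, as a shift and turn from the pose commanded when the call began, along the tool's axes at that moment; what a row does not reach only later rows make up. A row lasts 1/8 s, in which the tool goes at most 62.5 mm and 10.7 degrees, less where a joint would pass 70% of its speed; a pose out of reach is approached as far as the arm can. A call with a gripper value outside its range is refused whole. "gripper" is the opening, from 0 (shut) to 1 (fully open), set as the call begins (left out, the last holds). The fingers move at their own pace and stop on an object; "force" is the grip in N (left out, the last holds). Time passes only in rows, so rows that repeat a pose let the fingers close. It gives the time, the measured TCP pose, the force and the opening at its end, in the units of the state.
- ctrl.get_obs(): the state, without advancing time (a new reading comes with each control period).
- ctrl.camera(name): name is "side" or "top" or "wrist"; returns a dict with "color" (480x640x3 uint8, red, green, blue), "z_map" (480x640 float32, m along the optical axis (not along the pixel's ray), 0 where there is no reading), "fx", "fy", "cx", "cy" (pixels), "dist_coeffs" ([k1, k2, p1, p2, k3] as OpenCV has them; the pictures are not rectified), "rvec" (rotation vector, rad) and "tvec" (3), from world to camera coordinates, as OpenCV has them. Camera axes: x right, y down, z forward; pixel columns grow to the right and rows downward; lengths in m; the calibration is good to about 2 mm. A picture is of the moment at which its call begins.
- ctrl.hand_in(): hands the job in, once; it reports no verdict.
The state is a dict: "time_s": time; "qpos": joint angles; "joint_vel": joint speeds; "tau": joint torques, N m; "ee_pos": TCP position; "eef_rot": TCP orientation; "force": force on the tool from outside, world axes, zero at the start; "moment": the same for the moment, N m; "grip_width": finger opening in m.
Only numpy, scipy, OpenCV 4.12 (cv2) and the standard library are available. Lean on these libraries where they do the work, as an engineer would, in place of code of your own. Each camera call takes 0.05 s, during which the arm holds its last target.

## Task

One circuit of the microscope's bench supply has tripped: with a closed fingertip press the hatch on top of the supply once, all the way down at its free edge, so that its push-push latch lets go, then get out of its way, let it spring up by itself and make sure that it stays fully open. Then push in the one reset button of the three under it that stands higher than the others until it is fully home. Press gently, leave the other two buttons untouched and the hatch open, grip and lift nothing, and do not disturb the things standing on the supply and around it.

Things in the scene. Friction and masses are not known exactly. Their poses are not given: they have to be found in the camera images.
- supply: light grey steel bench supply box, fixed, 280 mm long (its x) x 190 mm wide (its y), flat deck 85 mm above the bench, turned by up to 0.4 rad; origin: centre of its underside on the bench, z up. The hatch is in the middle of the deck; a low rocker switch (top about 95 mm) sits on the deck at x -115, y -52 mm; a lead leaves the +x end
- well_floor (a point): middle of the row of three reset buttons, on the floor (z 68 mm) of the well under the hatch; axes as the supply's. The well reaches x -75..75, y -38..38 mm from here and is 17 mm deep below the deck; the buttons stand at x -42, 0 and 42 mm from here, in a row along the supply's x. Small latch parts, below deck level, sit at its -y edge, y below -25 mm from here, x within 16 mm
- hinge_mid (a point): middle of the hatch's hinge axis, along the supply's x (supply frame x 0, y 47, z 91 mm). The hatch is a mid-grey flat plastic cover, 170 mm along x, reaching 84 mm from the hinge to its free edge on the -y side (supply y -37 mm); shut, its top is at z 99 mm, 14 mm above the deck. Open, it leans 30 degrees past vertical over the +y side, its edge about 165 mm above the bench
- hatch (a joint): angle (rad) of the hatch: 0 shut and latched, negative pressed down (hard stop at -0.058, about 4 mm at the free edge), 2.09 fully open. Its spring lifts with about 3 N at the free edge. A press to the stop (about 4 N at the press mark) frees the latch, less than about 2 mm does not; let go, it swings up in 1 to 2 s and stays up. Press it once; do not push it back after it has popped
- hatch_press (a point): the press mark (three short moulded ribs, 30 mm long) on the top of the hatch, in the middle of its free edge, 72 mm from the hinge line and 12 mm inside the edge (supply frame x 0, y -25, z 99 mm when shut); it moves with the hatch
- button_a_top (a point): centre of the top face of the tripped breaker's reset button: a dark round plunger of 14 mm diameter in a steel collar (25 mm across, 4 mm high); it stands 12 mm above the collar when tripped (z 84 mm) and 4 mm when home (z 76 mm); it may be any of the three in the row
- button_a (a joint): travel (m) of the tripped button, downwards: 0 to 0.001 tripped, 0.008 fully home. It slides stiffly (about 4 N), stops hard at 0.008 and stays where it is left
- button_b_top (a point): top of another breaker's button, same size, already home (4 mm above its collar); leave it alone
- button_c_top (a point): top of the third breaker's button, same size, already home; leave it alone
- button_b (a joint): travel (m) of that button: 0.008, home
- button_c (a joint): travel (m) of the third button: 0.008, home
- breaker_a: collar and button of the tripped breaker; origin on the well floor at its centre
- breaker_b: collar and button of the breaker with button_b; origin on the well floor at its centre
- breaker_c: collar and button of the breaker with button_c; origin on the well floor at its centre
- vial: loose glass vial with a dark cap, 23 mm diameter, 46 mm high, standing on the deck near the -x end; origin at its underside
- lens_cap: loose dark round cap, 38 mm diameter, 13 mm high, lying on the deck near the +x end; origin at its underside
- petri_dish: loose clear dish, 90 mm diameter, 15 mm high, on the bench beside the supply; origin at its underside
- beaker: loose glass beaker, 50 mm diameter, 60 mm high, on the bench beside the supply; origin at its underside
- reagent_jar: loose amber jar, 48 mm diameter, 65 mm high, on the bench beside the supply; origin at its underside
- slide_box: loose grey slide box 86 x 36 x 32 mm, on the bench beside the supply; origin at its underside
- tweezers: loose steel tweezers 120 mm long, 10 mm high, lying on the bench beyond the supply's +x end; origin at the middle of their underside

How it is judged:
By the outcome, as a careful person would: the job done as asked, in the order asked, and still so for the second after the job is handed in, with the robot touching nothing.
It also fails if it takes over 35 s, if anything falls off the work surface, if the arm or the gripper's body presses on something with over 40 N, if the wrist force passes 120 N, or if a joint passes its speed limit or range.

## Working session

There is one attempt and no reset: what is moved stays moved. The work goes in short steps, Python scripts to look and compute and a tool call to move; the robot and the scene stay as the last step left them, time stands still between calls to the robot, and variables do not carry over. Pictures are saved under pics/ and viewed, and the job is handed in when it is done.

Besides the shell and the picture viewer there is one more tool, called after "Call:" in YAML: its name, and indented under it one key for each argument. servo_tool: Moves the arm, as the interface text tells. Its arguments: {"type":"object","properties":{"motion":{"type":"array","items":{"type":"number"}},"gripper":{"type":"number"},"force":{"type":"number"}},"required":["motion"]}

```bash
mkdir -p pics; python3 - <<'E'
from station import ctrl
import cv2,numpy as np,pickle
o=ctrl.get_obs();print(o)
for n in ["top","side"]:
    c=ctrl.camera(n);pickle.dump(c,open(f"{n}0.pkl","wb"))
    cv2.imwrite(f"pics/{n}0.png",c["color"][...,::-1])
    print(n,c["fx"],c["dist_coeffs"],c["rvec"],c["tvec"])
E
```

```text
{'time_s': 0.0, 'qpos': array([-1.34362765e+00,  3.00465082e-01,  1.52157950e+00,  3.08721840e-05,
        1.32065928e+00, -6.65948606e-02]), 'joint_vel': array([ 0.00172004, -0.00090549, -0.00137861, -0.00119037, -0.00106484,
        0.00012284]), 'tau': array([-4.04306365e-04, -5.31810558e+01, -3.52739882e+01,  7.07698544e-02,
        2.44465366e-02, -2.07552062e-04]), 'ee_pos': array([ 0.15920227, -0.52616713,  0.1827903 ]), 'eef_rot': array([3.04809392, 1.56968472, 1.77105347]), 'force': array([-1.08363865, -0.4027708 ,  0.23886822]), 'moment': array([ 0.0608543 , -0.01243098, -0.0133332 ]), 'grip_width': 0.09379228581340858}
top 599.6050956129621 [-0.15541594  0.          0.          0.          0.        ] [ 2.1307853  -2.18435216  0.18842555] [0.03776023 0.61811858 0.88754321]
side 494.2871134998441 [0.04312988 0.         0.         0.         0.        ] [ 0.97423575 -2.62952409  0.87764895] [0.48175521 0.32833949 0.60018911]
```

View pics/top0.png

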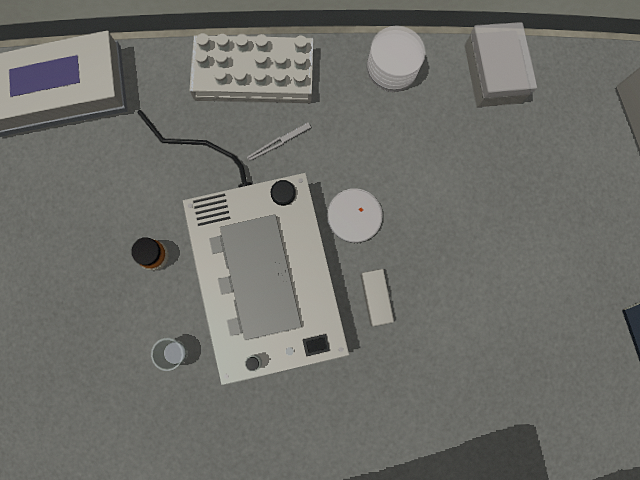

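View pics/side0.png

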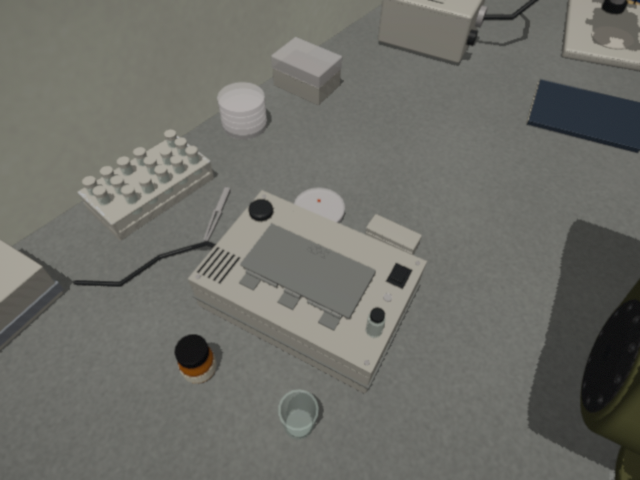

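```bash
cat > h.py <<'E'
import cv2,numpy as np
def KD(c): return np.array([[c["fx"],0,c["cx"]],[0,c["fy"],c["cy"]],[0,0,1.]]),np.array(c["dist_coeffs"])
def cloud(c):
    K,D=KD(c);R=cv2.Rodrigues(np.array(c["rvec"]))[0];t=np.array(c["tvec"]).reshape(3)
    v,u=np.mgrid[0:480,0:640]
    n=cv2.undistortPoints(np.stack([u,v],-1).reshape(-1,1,2).astype(float),K,D).reshape(480,640,2)
    z=c["z_map"];P=np.dstack([n*z[...,None],z])
    return (P-t)@R
def onplane(c,uv,z):
    K,D=KD(c);R=cv2.Rodrigues(np.array(c["rvec"]))[0];t=np.array(c["tvec"]).reshape(3)
    n=cv2.undistortPoints(np.array(uv,float).reshape(-1,1,2),K,D).reshape(-1,2)
    d=np.c_[n,np.ones(len(n))]@R; o=-R.T@t
    return o+d*((z-o[2])/d[:,2])[:,None]
def proj(c,P):
    K,D=KD(c);return cv2.projectPoints(np.array(P,float).reshape(-1,1,3),np.array(c["rvec"]),np.array(c["tvec"]),K,D)[0].reshape(-1,2)
def S2W(p,yaw,o): # supply->world
    p=np.atleast_2d(p);R=np.array([[np.cos(yaw),-np.sin(yaw),0],[np.sin(yaw),np.cos(yaw),0],[0,0,1]]);return p@R.T+np.r_[o,0]
E
python3 - <<'E'
from h import *;import pickle
for n in["top","side"]:
    c=pickle.load(open(n+"0.pkl","rb"));W=cloud(c)
    if n=="top":
        print(onplane(c,[(183,201),(305,174),(348,354),(222,384)],.085).round(4))
    zz=W[...,2]
    m=(zz>.078)&(zz<.092)&(c["z_map"]>0)&(np.hypot(W[...,0],W[...,1])<.8)
    lab=cv2.connectedComponentsWithStats(m.astype(np.uint8)*1)
    k=1+np.argmax(lab[2][1:,4]);m1=(lab[1]==k)
    r=cv2.minAreaRect(W[m1][:,:2].astype(np.float32));print(n,"deck",r,np.median(zz[m1]))
    m=(zz>.094)&(zz<.104)&(c["z_map"]>0)
    lab=cv2.connectedComponentsWithStats(m.astype(np.uint8))
    for k in range(1,lab[0]):
        if lab[2][k,4]>1500:
            m1=lab[1]==k;print("hatch",lab[2][k],cv2.minAreaRect(W[m1][:,:2].astype(np.float32)),np.median(zz[m1]))
c=pickle.load(open("top0.pkl","rb"))
cv2.imwrite("pics/z.png",cv2.resize(c["color"][160:400,130:400][...,::-1],None,fx=2.4,fy=2.4,interpolation=cv2.INTER_CUBIC))
E
```

```text
[[ 0.6806  0.2214  0.085 ]
 [ 0.7181  0.0364  0.085 ]
 [ 0.4474 -0.0197  0.085 ]
 [ 0.4086  0.1644  0.085 ]]
top deck ((0.5647640228271484, 0.10119297355413437), (0.281270831823349, 0.19046653807163239), 11.78097152709961) 0.0850424899024858
hatch [ 220  215   82  125 6778] ((0.5628253221511841, 0.10769664496183395), (0.17081904411315918, 0.08744993060827255), 11.699660301208496) 0.09913843379203285
side deck ((0.5647838711738586, 0.1022794246673584), (0.2808990776538849, 0.19267523288726807), 11.784006118774414) 0.08381293743617815
hatch [ 240  224  136   94 6370] ((0.5627402663230896, 0.1085132360458374), (0.1700095534324646, 0.08724643290042877), 11.735488891601562) 0.0978924929757548
```

View pics/z.png

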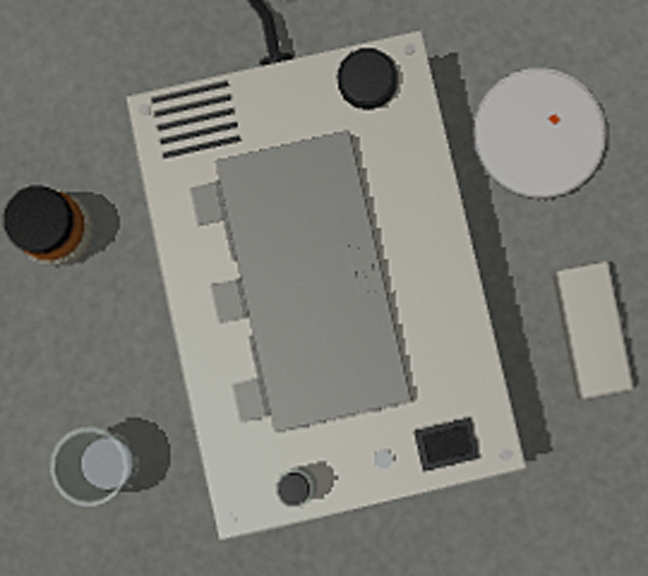

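```bash
cat >> h.py <<'E'
from scipy.spatial.transform import Rotation as Ro
YAW=0.2056;O=np.array([.5648,.1015])
def plan(p_s,obs):
    R=Ro.from_euler("xyz",obs["eef_rot"]).as_matrix()
    t=S2W(p_s,YAW,O)[0]; d=(t-obs["ee_pos"])@R*1000
    sx=np.array([np.cos(YAW),np.sin(YAW),0])
    a=np.degrees(np.arctan2(-sx@R[:,1],sx@R[:,2])) # z' = cos a z - sin a y
    a=(a+90)%180-90
    print("t",obs["time_s"],"tcp",obs["ee_pos"].round(4),"F",obs["force"].round(2),"target",t.round(4),"shift mm",d.round(2),"roll",a.round(2),"gw",obs["grip_width"])
    print("toolaxes world x,y,z:\n",R.T.round(4))
E
python3 - <<'E'
from h import *;from station import ctrl
plan([0,-.025,.170],ctrl.get_obs())
plan([0,-.025,.099],ctrl.get_obs())
E
```

```text
t 0.1 tcp [ 0.1592 -0.5262  0.1829] F [-0.53 -0.34 -0.39] target [0.5699 0.077  0.17  ] shift mm [  13.35  567.78 -458.43] roll -84.95 gw 0.09397866024763445
toolaxes world x,y,z:
 [[-2.000e-04  1.000e-03 -1.000e+00]
 [ 9.572e-01  2.896e-01  1.000e-04]
 [ 2.896e-01 -9.572e-01 -1.000e-03]]
t 0.1 tcp [ 0.1592 -0.5262  0.1829] F [-0.53 -0.34 -0.39] target [0.5699 0.077  0.099 ] shift mm [  84.35  567.78 -458.36] roll -84.95 gw 0.09397866024763445
toolaxes world x,y,z:
 [[-2.000e-04  1.000e-03 -1.000e+00]
 [ 9.572e-01  2.896e-01  1.000e-04]
 [ 2.896e-01 -9.572e-01 -1.000e-03]]
```

Call:
servo_tool:
  motion: [1,20,-16,-3,2,60,-48,-9,3,108,-87,-16,4,156,-126,-23,5,204,-165,-31,6,252,-203,-38,7,300,-242,-45,8,348,-281,-52,9,396,-320,-59,10,444,-358,-66,11,488,-394,-73,12,525,-424,-79,13,552,-446,-83,13,568,-458,-85,13,568,-458,-85,13,568,-458,-85]
  gripper: 0
  force: 20

```text
time_s: 2.1
ee_pos: [0.5699, 0.0758, 0.1702]
eef_rot: [-3.107, 1.57, -2.902]
force: [-0.1, 0.2, -0.2]
grip_width: 0.0005
```

```bash
python3 - <<'E'
from h import *;from station import ctrl
import pickle
o=ctrl.get_obs();plan([0,-.025,.099],o);print(o["qpos"].round(2))
c=ctrl.camera("wrist");pickle.dump(c,open("w1.pkl","wb"));W=cloud(c)
im=c["color"][...,::-1].copy()
for p in [[0,-.025,.099],[.085,-.037,.099],[-.085,-.037,.099],[.085,.047,.099],[-.085,.047,.099]]:
    q=proj(c,S2W(p,YAW,O))[0];print(q.round(1))
    if abs(q).max()<2000: cv2.drawMarker(im,tuple(int(x) for x in q),(0,0,255),0,12,1)
cv2.imwrite("pics/w1.png",im)
E
```

```text
t 2.1 tcp [0.5699 0.0758 0.1702] F [-0.15  0.17 -0.22] target [0.5699 0.077  0.099 ] shift mm [71.17  1.18  0.33] roll -0.01 gw 0.0004979594573047409
toolaxes world x,y,z:
 [[-5.000e-04 -1.000e-04 -1.000e+00]
 [-2.039e-01  9.790e-01 -0.000e+00]
 [ 9.790e-01  2.039e-01 -5.000e-04]]
[ 0.07  0.37  1.46 -0.    1.31 -0.14]
[318.1 243.8]
[423.7 258.2]
[212.6 258.1]
[432.5 150.8]
[204.  150.7]
```

View pics/w1.png

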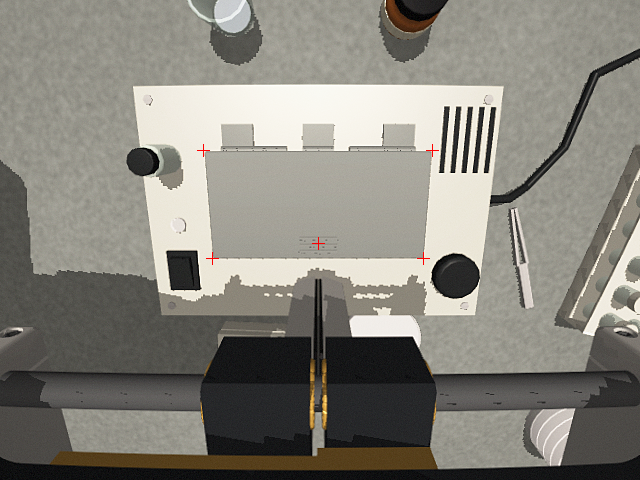

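Call:
servo_tool:
  motion: [10,0,0,0,30,1,0,0,50,1,0,0,62,1,0,0,67,1,0,0,68,1,0,0]

```text
time_s: 2.9
ee_pos: [0.5702, 0.0773, 0.1025]
eef_rot: [-0.177, 1.571, 0.029]
force: [0.3, -0.0, 0.1]
grip_width: 0.0004
```

Call:
servo_tool:
  motion: [2,0,0,0,3,0,0,0,4,0,0,0,5,0,0,0,6,0,0,0,6,0,0,0]

```text
time_s: 3.65
ee_pos: [0.57, 0.0774, 0.0963]
eef_rot: [3.063, 1.571, -3.013]
force: [-0.9, 0.5, -0.4]
grip_width: 0.0005
```

Call:
servo_tool:
  motion: [0.5,0,0,0,1,0,0,0,1,0,0,0]

```text
time_s: 4.03
ee_pos: [0.5701, 0.0774, 0.0953]
eef_rot: [-3.053, 1.571, -2.846]
force: [1.1, -0.0, 0.4]
grip_width: 0.0007
```

```bash
python3 - <<'E'
from h import *;from station import ctrl
import pickle
o=ctrl.get_obs();print(o["force"],o["moment"],o["ee_pos"])
c=ctrl.camera("side");pickle.dump(c,open("s2.pkl","wb"))
cv2.imwrite("pics/s2.png",cv2.resize(c["color"][180:380,180:440][...,::-1],None,fx=3,fy=3,interpolation=cv2.INTER_CUBIC))
E
```

```text
[ 1.12280846 -0.02071117  0.40449318] [-0.00320634 -0.11578519 -0.00390342] [0.57008456 0.07740996 0.09533616]
```

View pics/s2.png

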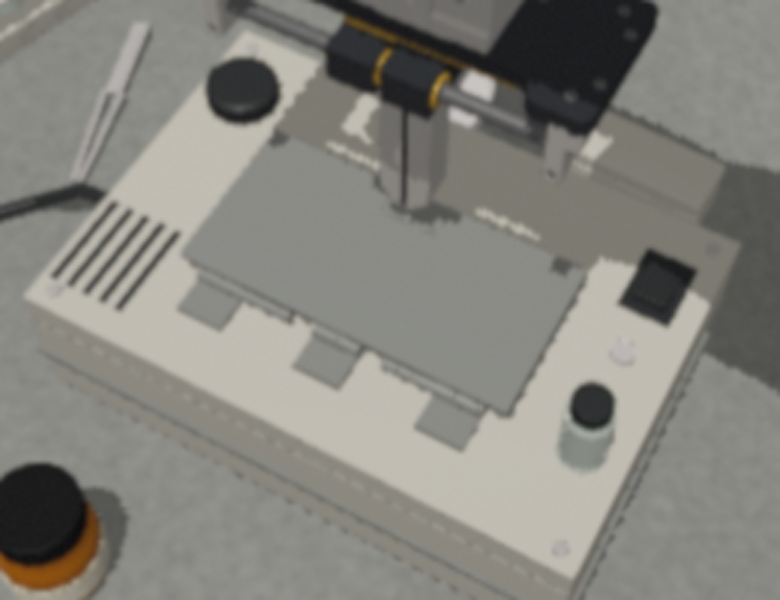

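Call:
servo_tool:
  motion: [0.5,0,0,0,1,0,0,0,1,0,0,0]

```text
time_s: 4.45
ee_pos: [0.5701, 0.0774, 0.0943]
eef_rot: [2.967, 1.571, -3.11]
force: [-0.2, 0.2, -0.0]
grip_width: 0.0004
```

```bash
python3 - <<'E'
from station import ctrl
o=ctrl.get_obs();print(o["force"],o["moment"],o["ee_pos"],o["tau"])
E
```

```text
[-0.20669784  0.21152084 -0.03197133] [-0.03593601 -0.07642587 -0.05963363] [0.57007117 0.07741437 0.09428299] [-4.21106024e-04 -5.85476410e+01 -3.27257001e+01  6.54490991e-02
  1.50914106e-02 -1.51497972e-05]
```

```bash
python3 - <<'E'
from h import *;from station import ctrl
import pickle
c=ctrl.camera("wrist");pickle.dump(c,open("w2.pkl","wb"));W=cloud(c)
im=c["color"][...,::-1].copy()
cv2.imwrite("pics/w2.png",im)
m=np.zeros((480,640),bool)
Ry=np.array([[np.cos(YAW),-np.sin(YAW),0],[np.sin(YAW),np.cos(YAW),0],[0,0,1]])
S=(W-np.r_[O,0])@Ry*1000
for y in [-35,-20,-10,0,10,20,30,40]:
  print(y,[ (x,round(float(np.median(S[...,2][(abs(S[...,0]-x)<8)&(abs(S[...,1]-y)<4)&(S[...,2]<110)])),1)) for x in (-70,-40,0,40,70) if ((abs(S[...,0]-x)<8)&(abs(S[...,1]-y)<4)&(S[...,2]<110)).sum()>5])
for y in (70,80): print(y,np.median(S[...,2][(abs(S[...,1]-y)<4)&(abs(S[...,0])<100)&(S[...,2]<110)]))
E
```

```text
-35 [(-70, 99.1), (-40, 99.1), (40, 99.1), (70, 99.1)]
-20 [(-70, 99.1), (-40, 99.2), (0, 99.4), (40, 99.2), (70, 99.1)]
-10 [(-70, 99.1), (-40, 99.1), (0, 99.2), (40, 99.1), (70, 99.1)]
0 [(-70, 99.1), (-40, 99.1), (0, 99.1), (40, 99.0), (70, 99.1)]
10 [(-70, 99.0), (-40, 99.0), (0, 99.0), (40, 98.9), (70, 98.9)]
20 [(-70, 98.9), (-40, 98.9), (0, 98.9), (40, 98.8), (70, 98.9)]
30 [(-70, 98.8), (-40, 98.8), (0, 98.8), (40, 98.8), (70, 98.7)]
40 [(-70, 98.7), (-40, 98.7), (0, 98.7), (40, 98.7), (70, 98.6)]
70 84.70707970164221
80 84.67542444272351
```

View pics/w2.png

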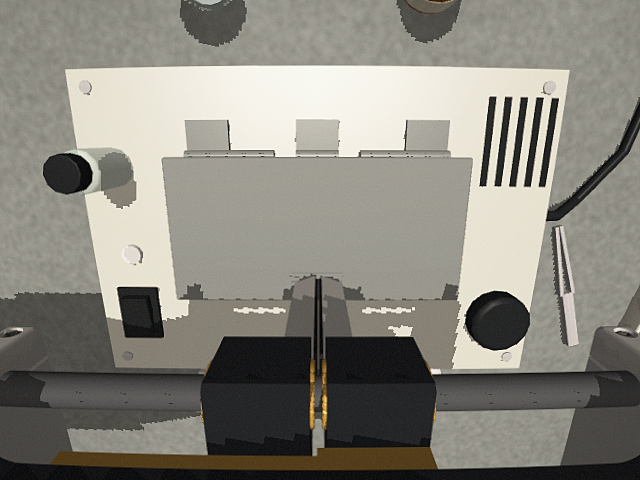

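```bash
python3 - <<'E'
from h import *
import pickle
for f in("w1","w2","s2"):
  c=pickle.load(open(f+".pkl","rb"));W=cloud(c)
  Ry=np.array([[np.cos(YAW),-np.sin(YAW),0],[np.sin(YAW),np.cos(YAW),0],[0,0,1]])
  S=(W-np.r_[O,0])@Ry*1000
  if f[0]=="w":
    for u in(300,335):
      print(f,u,[(v,*S[v,u].round(1)) for v in range(264,330,4)])
  else:
    u0,v0=proj(c,S2W([0,-.025,.099],YAW,O))[0].astype(int);print(u0,v0)
    for u in (u0-8,u0-3,u0+3,u0+8): print(u,[(v,*S[v,u].round(1)) for v in range(v0-30,v0+16,3)])
E
```

```text
w1 300 [(264, np.float64(-15.4), np.float64(-46.8), np.float64(84.9)), (268, np.float64(-15.5), np.float64(-50.6), np.float64(84.6)), (272, np.float64(-15.5), np.float64(-54.2), np.float64(84.5)), (276, np.float64(-15.5), np.float64(-57.6), np.float64(85.3)), (280, np.float64(-15.6), np.float64(-61.4), np.float64(85.0)), (284, np.float64(-9.3), np.float64(-16.8), np.float64(201.9)), (288, np.float64(-9.0), np.float64(-16.7), np.float64(207.4)), (292, np.float64(-8.7), np.float64(-16.4), np.float64(213.0)), (296, np.float64(-8.5), np.float64(-16.2), np.float64(218.0)), (300, np.float64(-8.3), np.float64(-16.3), np.float64(222.1)), (304, np.float64(-8.1), np.float64(-17.0), np.float64(225.0)), (308, np.float64(-7.9), np.float64(-16.6), np.float64(229.7)), (312, np.float64(-7.7), np.float64(-16.5), np.float64(233.7)), (316, np.float64(-7.5), np.float64(-15.9), np.float64(238.5)), (320, np.float64(-7.3), np.float64(-16.2), np.float64(241.4)), (324, np.float64(-7.1), np.float64(-15.8), np.float64(245.3)), (328, np.float64(-7.0), np.float64(-16.1), np.float64(248.1))]
w1 335 [(264, np.floa
[... 6493 characters left out ...]
(153.6)), (235, np.float64(-12.3), np.float64(-20.8), np.float64(147.4)), (238, np.float64(-11.8), np.float64(-22.2), np.float64(138.9)), (241, np.float64(-12.8), np.float64(-20.6), np.float64(134.6)), (244, np.float64(0.6), np.float64(-48.4), np.float64(85.4)), (247, np.float64(-1.5), np.float64(-44.5), np.float64(84.1)), (250, np.float64(-8.9), np.float64(-29.9), np.float64(99.6)), (253, np.float64(-10.8), np.float64(-26.5), np.float64(97.7)), (256, np.float64(-12.9), np.float64(-22.6), np.float64(96.7)), (259, np.float64(-15.9), np.float64(-16.8), np.float64(98.8)), (262, np.float64(-17.7), np.float64(-13.5), np.float64(96.8)), (265, np.float64(-20.5), np.float64(-8.2), np.float64(98.2))]
```

```bash
python3 - <<'E'
from h import *
import pickle
np.set_printoptions(suppress=True)
Ry=np.array([[np.cos(YAW),-np.sin(YAW),0],[np.sin(YAW),np.cos(YAW),0],[0,0,1]])
for f in("w1","w2","s2"):
  c=pickle.load(open(f+".pkl","rb"));W=cloud(c)
  S=(W-np.r_[O,0])@Ry*1000
  m=(abs(S[...,0])<40)&(S[...,1]>-45)&(S[...,1]<0)&(S[...,2]>(110 if f!="w1" else 150))&(c["z_map"]>0)
  for u in range(285,352,3) if f[0]=="w" else range(300,335,2):
    v=np.where(m[:,u])[0]
    if len(v):
      v=v.min() if f[0]=="w" else v.max()
      print(f,u,v,S[v,u].round(1))
  x=c["color"][...,::-1]
  cv2.imwrite(f"pics/{f}z.png",cv2.resize(x[220:340,250:390] if f[0]=="w" else x[190:280,270:370],None,fx=5,fy=5,interpolation=cv2.INTER_NEAREST))
E
```

```text
w1 285 328 [-13.  -17.1 246.1]
w1 288 313 [-12.7 -16.6 234.4]
w1 291 298 [-12.7 -17.5 217.4]
w1 294 284 [-12.2 -16.4 202.9]
w1 297 282 [-10.9 -16.6 199.9]
w1 300 281 [ -9.4 -16.4 198.8]
w1 303 280 [ -7.9 -16.8 196.4]
w1 306 279 [ -6.4 -17.  194.5]
w1 309 278 [ -4.8 -16.4 194.7]
w1 312 277 [ -3.3 -16.5 193. ]
w1 315 279 [ -1.7 -18.1 191.8]
w1 318 280 [ -0.1 -17.5 194.8]
w1 321 277 [  1.5 -16.8 192.2]
w1 324 277 [  3.1 -16.8 192.3]
w1 327 278 [  4.7 -16.3 195. ]
w1 330 279 [  6.3 -16.8 195. ]
w1 333 280 [  7.8 -17.1 195.8]
w1 336 282 [  9.2 -16.4 200.1]
w1 339 283 [ 10.7 -16.5 201.4]
w1 342 287 [ 11.9 -16.8 205.8]
w1 345 303 [ 12.1 -16.7 224.4]
w1 348 318 [ 12.3 -16.7 238.7]
w1 351 334 [ 12.4 -16.6 251.6]
w2 285 328 [-12.4 -15.  171.4]
w2 288 313 [-12.2 -15.  158.8]
w2 291 298 [-12.2 -15.7 142.1]
w2 294 284 [-11.8 -15.2 126.2]
w2 297 282 [-10.3 -14.8 124.7]
w2 300 281 [ -8.9 -14.9 123. ]
w2 303 280 [ -7.4 -15.1 121.2]
w2 306 279 [ -5.8 -14.5 121.1]
w2 309 278 [ -4.3 -15.  118.4]
w2 312 277 [ -2.8 -15.  117.1]
w2 315 279 [ -1.2 -16.5 116.1]
w2 318 280 [  0.4 -16.7 117.1]
w2 321 277 [  2
[... 183 characters left out ...]
 11.2 -14.9 125.5]
w2 342 287 [ 12.4 -15.2 130. ]
w2 345 303 [ 12.7 -15.7 147.4]
w2 348 318 [ 12.8 -15.3 162.5]
w2 351 334 [ 12.9 -15.  175.9]
s2 300 193 [ 12.6  -0.3 236.8]
s2 302 193 [ 10.1  -0.7 237.7]
s2 304 194 [  7.6  -1.  237. ]
s2 306 220 [ 12.6 -13.9 171.5]
s2 308 243 [  9.3 -13.1 124.3]
s2 310 245 [  6.9 -14.5 119.6]
s2 312 247 [  3.1 -13.4 118.7]
s2 314 247 [  0.9 -15.1 118.2]
s2 316 249 [ -2.5 -14.7 116.3]
s2 318 249 [ -5.4 -15.  117.8]
s2 320 248 [ -9.  -13.9 123.9]
s2 322 248 [-12.3 -13.3 127. ]
s2 324 245 [-12.  -19.7 126. ]
s2 326 242 [-12.1 -25.3 126.3]
s2 328 239 [-12.2 -30.8 126.7]
s2 330 208 [-22.  -11.5 218. ]
s2 332 210 [-30.   -0.4 230.6]
s2 334 210 [-32.2  -1.1 231. ]
```

View pics/w2z.png

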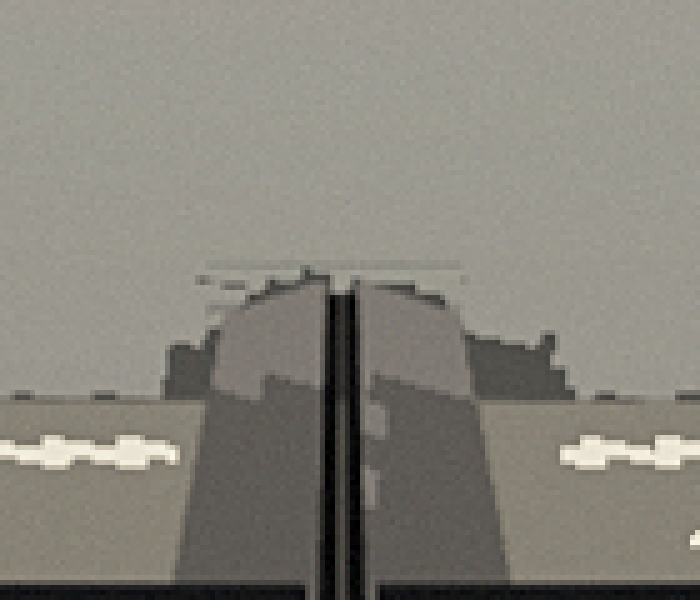

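View pics/s2z.png

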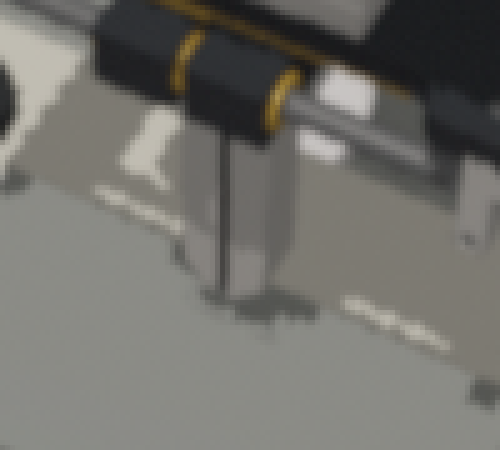

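```bash
python3 - <<'E'
from h import *
import pickle
np.set_printoptions(suppress=True)
Ry=np.array([[np.cos(YAW),-np.sin(YAW),0],[np.sin(YAW),np.cos(YAW),0],[0,0,1]])
c=pickle.load(open("w2.pkl","rb"));R=cv2.Rodrigues(np.array(c["rvec"]))[0]
print("wrist cam in supply mm",((-R.T@np.array(c["tvec"]).reshape(3)-np.r_[O,0])@Ry*1000).round(1))
c=pickle.load(open("w1.pkl","rb"));S=(cloud(c)-np.r_[O,0])@Ry*1000
for u,v in [(143,161),(455,275)]: print(S[v,u].round(1))
c=pickle.load(open("s2.pkl","rb"))
S=(cloud(c)-np.r_[O,0])@Ry*1000
m=(S[...,2]>135)&(c["z_map"]>0)&(np.hypot(S[...,0],S[...,1])<160)
for lo in range(135,330,15):
  k=m&(S[...,2]>=lo)&(S[...,2]<lo+15)
  if k.sum()>5: print(lo,k.sum(),"x",S[k][:,0].min().round(),S[k][:,0].max().round(),"y",S[k][:,1].min().round(),S[k][:,1].max().round())
cv2.imwrite("pics/s2full.png",c["color"][...,::-1])
E
```

```text
wrist cam in supply mm [  0.3  54.5 295.3]
[-116.4   41.4  131.3]
[112.5 -51.9  97.9]
135 150 x -13.0 11.0 y -33.0 -12.0
150 153 x -13.0 11.0 y -32.0 -13.0
165 172 x -13.0 13.0 y -31.0 -12.0
180 67 x -13.0 13.0 y -27.0 -13.0
210 330 x -81.0 81.0 y -53.0 12.0
225 1465 x -86.0 87.0 y -53.0 12.0
240 1154 x -88.0 86.0 y -55.0 12.0
255 3323 x -88.0 89.0 y -58.0 12.0
270 433 x -41.0 17.0 y -43.0 2.0
285 385 x -41.0 15.0 y -50.0 12.0
300 1234 x -41.0 32.0 y -43.0 15.0
315 418 x -31.0 20.0 y -20.0 11.0
```

View pics/s2full.png

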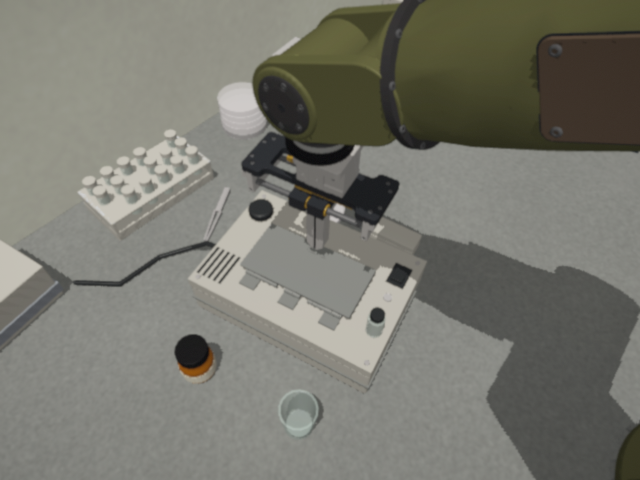

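Call:
servo_tool:
  motion: [4,-1,0,0,9,-2,0,0,12,-2,0,0,13,-2,0,0,13,-2,0,0]

```text
time_s: 5.12
ee_pos: [0.5705, 0.0755, 0.0813]
eef_rot: [-3.128, 1.571, -2.921]
force: [-1.0, -0.1, -0.5]
grip_width: 0.0003
```

Call:
servo_tool:
  motion: [1,0,0,0,2,0,0,0,2,0,0,0]

```text
time_s: 5.5
ee_pos: [0.5705, 0.0755, 0.0793]
eef_rot: [2.939, 1.571, -3.137]
force: [0.2, 0.4, 0.2]
grip_width: 0.0005
```

Call:
servo_tool:
  motion: [1,0,0,0,1,0,0,0]

```text
time_s: 5.75
ee_pos: [0.5705, 0.0755, 0.0783]
eef_rot: [2.747, 1.571, 2.954]
force: [0.5, -0.0, 0.1]
grip_width: 0.0007
```

Call:
servo_tool:
  motion: [1,0,0,0,1,0,0,0]

```text
time_s: 6.0
ee_pos: [0.5706, 0.0755, 0.0775]
eef_rot: [-0.244, 1.571, -0.038]
force: [-1.2, 0.0, 1.2]
grip_width: 0.0008
```

Call:
servo_tool:
  motion: [1,0,0,0,2,0,0,0,2,0,0,0]

```text
time_s: 6.38
ee_pos: [0.5706, 0.0753, 0.0754]
eef_rot: [-0.822, 1.57, -0.616]
force: [-0.5, -2.3, 2.2]
grip_width: 0.0004
```

Call:
servo_tool:
  motion: [1,0,0,0,1,0,0,0]

```text
time_s: 6.62
ee_pos: [0.5706, 0.0753, 0.0743]
eef_rot: [-0.815, 1.571, -0.609]
force: [0.0, -2.9, 3.0]
grip_width: 0.0005
```

Call:
servo_tool:
  motion: [0.5,0,0,0,0.5,0,0,0]

```text
time_s: 6.88
ee_pos: [0.5706, 0.0754, 0.0739]
eef_rot: [-0.22, 1.571, -0.013]
force: [0.7, -2.4, 3.7]
grip_width: 0.0002
```

Call:
servo_tool:
  motion: [0.5,0,0,0,0.5,0,0,0]

```text
time_s: 7.12
ee_pos: [0.5705, 0.0755, 0.0733]
eef_rot: [-0.098, 1.571, 0.109]
force: [0.4, -2.9, 3.5]
grip_width: 0.0006
```

Call:
servo_tool:
  motion: [0.5,0,0,0,0.5,0,0,0]

```text
time_s: 7.38
ee_pos: [0.5706, 0.0754, 0.0731]
eef_rot: [-0.264, 1.57, -0.058]
force: [-0.3, -2.5, 6.1]
grip_width: 0.0002
```

Call:
servo_tool:
  motion: [0.4,0,0,0,0.4,0,0,0]

```text
time_s: 7.62
ee_pos: [0.5707, 0.0754, 0.073]
eef_rot: [-0.257, 1.57, -0.051]
force: [-1.1, -4.5, 9.4]
grip_width: 0.0005
```

Call:
servo_tool:
  motion: [-25,0,0,0,-60,-25,0,0,-95,-60,0,0,-120,-95,0,0,-130,-120,0,0,-130,-125,0,0,-130,-125,0,0,-130,-125,0,0,-130,-125,0,0,-130,-125,0,0,-130,-125,0,0,-130,-125,0,0,-130,-125,0,0,-130,-125,0,0,-130,-125,0,0,-130,-125,0,0]

```text
time_s: 9.62
ee_pos: [0.5962, -0.0469, 0.2025]
eef_rot: [0.004, 1.571, 0.21]
force: [0.7, 0.5, 0.8]
grip_width: 0.0008
```

```bash
python3 - <<'E'
from h import *;from station import ctrl
import pickle
for n in["top","wrist"]:
    c=ctrl.camera(n);pickle.dump(c,open(f"{n}3.pkl","wb"))
    im=c["color"][...,::-1]
    cv2.imwrite(f"pics/{n}3.png",im)
o=ctrl.get_obs();print(o["time_s"],o["ee_pos"],o["force"])
E
```

```text
9.725 [ 0.59613631 -0.04688538  0.20244789] [-0.00830424  0.45079523  0.76860006]
```

View pics/top3.png

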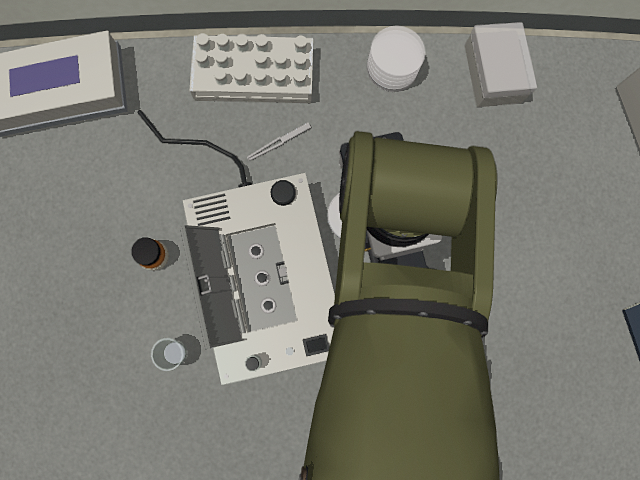

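View pics/wrist3.png

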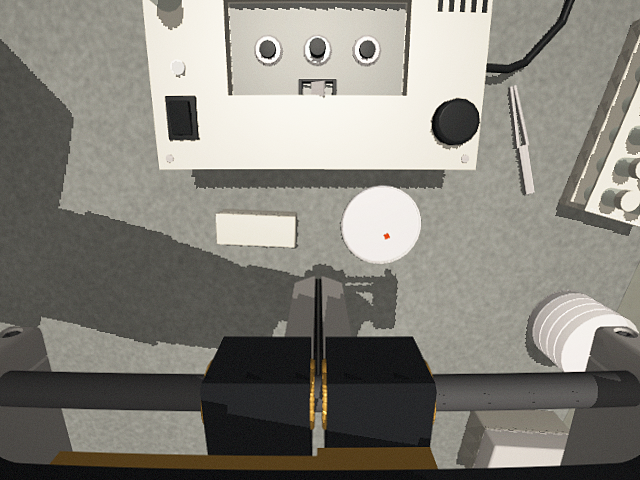

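```bash
python3 - <<'E'
from h import *
import pickle
np.set_printoptions(suppress=True)
Ry=np.array([[np.cos(YAW),-np.sin(YAW),0],[np.sin(YAW),np.cos(YAW),0],[0,0,1]])
for n in("top3","wrist3"):
  c=pickle.load(open(n+".pkl","rb"));S=(cloud(c)-np.r_[O,0])@Ry*1000
  ok=c["z_map"]>0
  for bx in(-42,0,42):
    k=ok&(np.hypot(S[...,0]-bx,S[...,1])<25)&(S[...,2]>60)&(S[...,2]<110)
    z=S[...,2][k];hi=k&(S[...,2]>z.max()-3)
    print(n,bx,"zmax",np.sort(z)[-6:].round(1),"n",hi.sum(),"top centroid",S[hi].mean(0).round(1))
  k=ok&(abs(S[...,0])<90)&(S[...,2]>100)&(S[...,1]>20)&(S[...,1]<110)
  if k.sum(): 
    top=k&(S[...,2]>np.percentile(S[k][:,2],98)-2)
    print("hatch zmax",S[k][:,2].max(),S[top].mean(0).round(1))
E
```

```text
top3 -42 zmax [78.3 78.4 78.7 78.8 79.5 79.8] n 18 top centroid [-42.3   4.6  78.1]
top3 0 zmax [84.9 84.9 84.9 85.  85.2 85.8] n 44 top centroid [-0.6 -0.8 83.9]
top3 42 zmax [78.1 78.4 78.7 79.1 79.5 80.2] n 8 top centroid [43.1  2.3 78.7]
hatch zmax 168.06050907298533 [ -3.8  88.  164.1]
wrist3 -42 zmax [76.9 76.9 76.9 76.9 77.  77.2] n 234 top centroid [-42.4   3.7  75.5]
wrist3 0 zmax [86.3 86.4 86.7 87.  87.2 87.8] n 15 top centroid [  2.7 -21.8  86. ]
wrist3 42 zmax [77.2 77.2 77.2 77.2 77.3 77.5] n 212 top centroid [41.6  3.9 75.8]
```

```bash
python3 - <<'E'
from h import *
import pickle
np.set_printoptions(suppress=True)
Ry=np.array([[np.cos(YAW),-np.sin(YAW),0],[np.sin(YAW),np.cos(YAW),0],[0,0,1]])
for n in("top3","wrist3"):
  c=pickle.load(open(n+".pkl","rb"));S=(cloud(c)-np.r_[O,0])@Ry*1000
  g=c["color"].max(-1)
  k0=(c["z_map"]>0)&(g<90)
  for bx,lo,hi in((-42,73,79),(0,81,87),(42,73,79)):
    k=k0&(np.hypot(S[...,0]-bx,S[...,1]-3)<16)&(S[...,2]>lo)&(S[...,2]<hi)
    e=cv2.minEnclosingCircle(S[k][:,:2].astype(np.float32))
    print(n,bx,k.sum(),S[k].mean(0).round(1),e)
c=pickle.load(open("wrist3.pkl","rb"))
im=c["color"][...,::-1].copy()
im=cv2.resize(im[0:130,210:430],None,fx=3.6,fy=3.6,interpolation=cv2.INTER_NEAREST)
for p in [[0,0,.084],[-.042,0,.076],[.042,0,.076]]:
    q=(proj(c,S2W(p,YAW,O))[0]-[210,0]+.5)*3.6;cv2.drawMarker(im,tuple(int(x) for x in q),(0,0,255),0,12,1)
cv2.imwrite("pics/w3z.png",im)
E
```

```text
top3 -42 56 [-42.4   3.3  76. ] ((-42.66593933105469, 3.215717315673828), 6.566218852996826)
top3 0 55 [-0.6  3.8 83.2] ((-0.6257625818252563, 3.675722360610962), 6.551986217498779)
top3 42 56 [41.4  3.8 75.5] ((41.539764404296875, 3.435711622238159), 6.881930828094482)
wrist3 -42 92 [-43.2   2.   75.4] ((-42.133819580078125, 3.522448778152466), 6.771714210510254)
wrist3 0 50 [-0.8  1.5 82.3] ((-0.4666217565536499, 3.3113837242126465), 6.892021656036377)
wrist3 42 121 [42.5  2.4 75.5] ((41.383087158203125, 3.500033378601074), 6.793659687042236)
```

View pics/w3z.png

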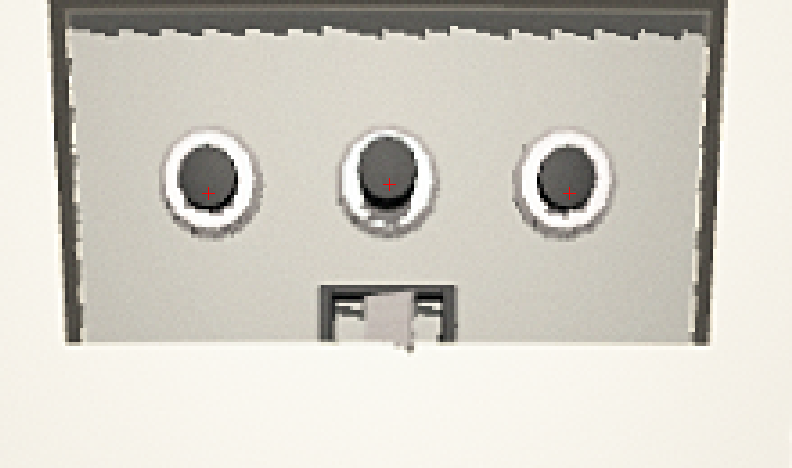

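```bash
python3 - <<'E'
from h import *;from station import ctrl
o=ctrl.get_obs();plan([-.0005,.002,.066],o)
E
```

```text
t 9.725 tcp [ 0.5961 -0.0469  0.2024] F [-0.01  0.45  0.77] target [0.5639 0.1034 0.066 ] shift mm [136.45 153.66  -0.74] roll 0.05 gw 0.0006093443034758411
toolaxes world x,y,z:
 [[-0.      0.     -1.    ]
 [-0.2051  0.9787  0.    ]
 [ 0.9787  0.2051 -0.    ]]
```

Call:
servo_tool:
  motion: [0,20,0,0,0,60,-0.5,0,0,100,-0.5,0,10,135,-0.5,0,35,150,-0.5,0,70,153.5,-0.5,0,100,153.5,-0.5,0,115,153.5,-0.5,0,120,153.5,-0.5,0,120,153.5,-0.5,0]

```text
time_s: 10.98
ee_pos: [0.5645, 0.1035, 0.0831]
eef_rot: [-0.05, 1.57, 0.157]
force: [-0.5, -0.3, 0.2]
grip_width: 0.0005
```

```bash
python3 - <<'E'
from h import *;from station import ctrl
import pickle
o=ctrl.get_obs();plan([-.0005,.002,.063],o)
for n in["side","wrist"]:
    c=ctrl.camera(n);pickle.dump(c,open(f"{n}4.pkl","wb"))
    im=c["color"][...,::-1]
    im=im[180:350,200:420] if n=="side" else im[150:330,200:440]
    cv2.imwrite(f"pics/{n}4.png",cv2.resize(im,None,fx=3.3,fy=3.3,interpolation=cv2.INTER_CUBIC))
E
```

```text
t 10.975 tcp [0.5645 0.1035 0.0831] F [-0.53 -0.26  0.18] target [0.5639 0.1034 0.063 ] shift mm [ 2.014e+01  1.000e-02 -5.900e-01] roll 0.05 gw 0.0004549856656259421
toolaxes world x,y,z:
 [[ 9.000e-04  1.000e-04 -1.000e+00]
 [-2.051e-01  9.787e-01 -0.000e+00]
 [ 9.787e-01  2.051e-01  9.000e-04]]
```

View pics/side4.png

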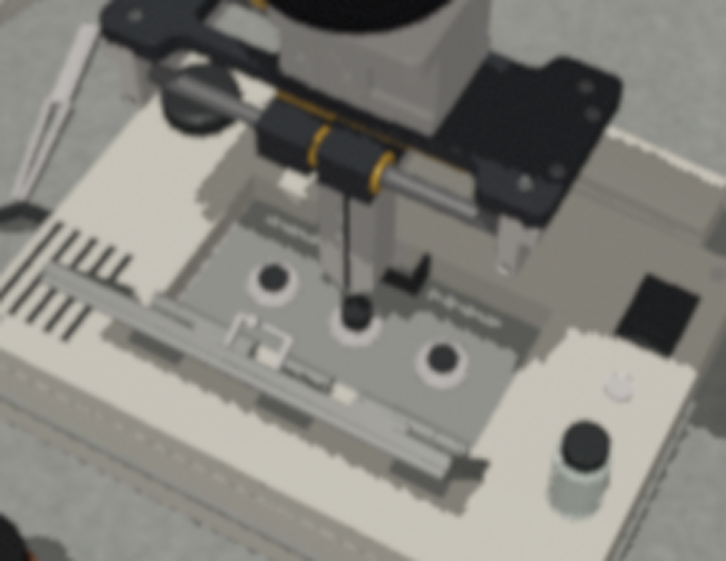

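View pics/wrist4.png

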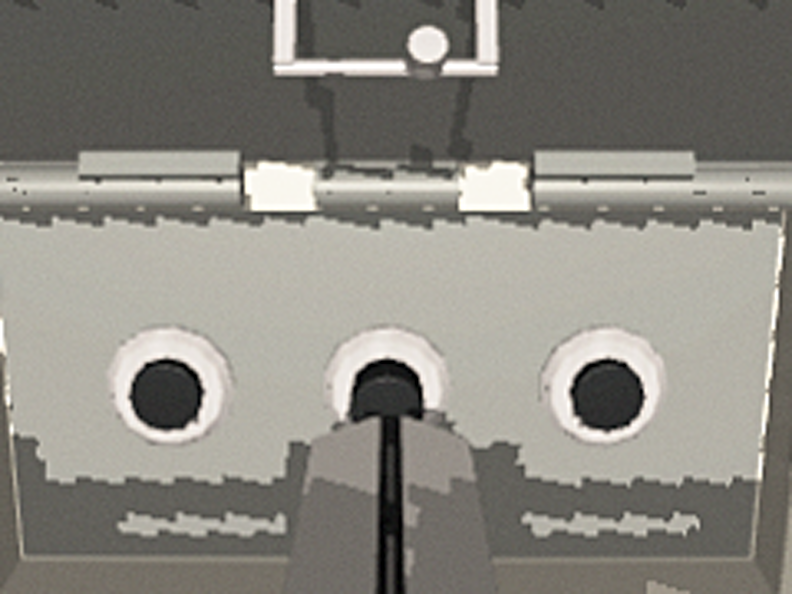

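```bash
python3 - <<'E'
from h import *
import pickle
np.set_printoptions(suppress=True)
Ry=np.array([[np.cos(YAW),-np.sin(YAW),0],[np.sin(YAW),np.cos(YAW),0],[0,0,1]])
c=pickle.load(open("wrist4.pkl","rb"));S=(cloud(c)-np.r_[O,0])@Ry*1000
k=(c["z_map"]>0)&(abs(S[...,0])<20)&(S[...,2]>98)&(S[...,2]<135)&(abs(S[...,1])<40)
print(k.sum(),"front y",np.median(S[k][:,1]),"x",S[k][:,0].min(),S[k][:,0].max(),"z min",np.sort(S[k][:,2])[:5])
c=pickle.load(open("side4.pkl","rb"));S=(cloud(c)-np.r_[O,0])@Ry*1000
k=(c["z_map"]>0)&(abs(S[...,0])<20)&(S[...,2]>98)&(S[...,2]<150)&(abs(S[...,1])<40)
print(k.sum(),"y",np.percentile(S[k][:,1],[1,50,99]),"x",S[k][:,0].min(),S[k][:,0].max(),"z min",np.sort(S[k][:,2])[:5])
E
```

```text
1064 front y 11.472981181896984 x -12.203691984340386 12.462441383264585 z min [104.38655564 104.49864665 105.22184623 105.32759561 105.65674627]
397 y [-4.98262467 12.41088051 13.93337185] x -13.245926718210326 11.902252741910734 z min [104.37744645 104.40205957 105.35626734 105.84708007 106.46498129]
```

Call:
servo_tool:
  motion: [6,0,0,0,12,0,0,0,16,0,-0.5,0,18,0,-0.5,0,18,0,-0.5,0]

```text
time_s: 11.7
ee_pos: [0.5637, 0.1031, 0.0643]
eef_rot: [2.976, 1.571, -3.101]
force: [-0.4, -0.0, -0.7]
grip_width: 0.0005
```

Call:
servo_tool:
  motion: [1,0,0,0,2,0,0,0,3,0,0,0,4,0,0,0,4,0,0,0]

```text
time_s: 12.32
ee_pos: [0.5637, 0.1032, 0.0605]
eef_rot: [-0.211, 1.571, -0.004]
force: [-0.4, 0.5, 1.7]
grip_width: 0.0005
```

Call:
servo_tool:
  motion: [1,0,0,0,2,0,0,0,2,0,0,0]

```text
time_s: 12.7
ee_pos: [0.5637, 0.1032, 0.0584]
eef_rot: [0.595, 1.571, 0.802]
force: [-0.8, -0.2, 2.1]
grip_width: 0.0003
```

Call:
servo_tool:
  motion: [1,0,0,0,2,0,0,0,2,0,0,0]

```text
time_s: 13.08
ee_pos: [0.5637, 0.1032, 0.0563]
eef_rot: [2.104, 1.571, 2.311]
force: [0.1, 0.2, 2.1]
grip_width: 0.0003
```

Call:
servo_tool:
  motion: [1,0,0,0,1,0,0,0]

```text
time_s: 13.32
ee_pos: [0.5637, 0.1032, 0.0554]
eef_rot: [-0.247, 1.571, -0.04]
force: [-0.6, -0.2, 2.2]
grip_width: 0.0008
```

Call:
servo_tool:
  motion: [0.5,0,0,0,0.5,0,0,0]

```text
time_s: 13.58
ee_pos: [0.5637, 0.1031, 0.055]
eef_rot: [-0.028, 1.571, 0.178]
force: [-0.0, -0.2, 1.9]
grip_width: 0.0004
```

Call:
servo_tool:
  motion: [0.5,0,0,0,0.5,0,0,0]

```text
time_s: 13.82
ee_pos: [0.5637, 0.1032, 0.0544]
eef_rot: [2.715, 1.571, 2.922]
force: [0.3, 0.0, 3.4]
grip_width: 0.0003
```

Call:
servo_tool:
  motion: [0.5,0,0,0,0.5,0,0,0]

```text
time_s: 14.08
ee_pos: [0.5637, 0.1032, 0.0541]
eef_rot: [-0.125, 1.571, 0.081]
force: [-0.8, 0.4, 5.4]
grip_width: 0.0005
```

Call:
servo_tool:
  motion: [0.5,0,0,0,0.5,0,0,0]

```text
time_s: 14.32
ee_pos: [0.5638, 0.1032, 0.054]
eef_rot: [-0.081, 1.57, 0.125]
force: [-3.8, -0.4, 9.5]
grip_width: 0.0002
```

Call:
servo_tool:
  motion: [-5,0,0,0,-25,0,0,0,-65,0,0,0,-105,-15,0,0,-135,-50,0,0,-148,-95,0,0,-150,-130,0,0,-150,-150,0,0,-150,-153,0,0,-150,-153,0,0]

```text
time_s: 15.58
ee_pos: [0.5949, -0.0458, 0.2031]
eef_rot: [2.455, 1.57, 2.662]
force: [-0.5, 0.7, -0.6]
grip_width: 0.0004
```

```bash
python3 - <<'E'
from h import *;from station import ctrl
import pickle
np.set_printoptions(suppress=True)
Ry=np.array([[np.cos(YAW),-np.sin(YAW),0],[np.sin(YAW),np.cos(YAW),0],[0,0,1]])
print(ctrl.get_obs()["ee_pos"],ctrl.get_obs()["force"])
for n in("top","wrist","side"):
  c=ctrl.camera(n);S=(cloud(c)-np.r_[O,0])@Ry*1000
  cv2.imwrite(f"pics/{n}5.png",c["color"][...,::-1])
  g=c["color"].max(-1)
  k0=(c["z_map"]>0)&(g<90)
  for bx in(-42,0,42):
    k=k0&(np.hypot(S[...,0]-bx,S[...,1]-3.6)<5.5)&(S[...,2]>70)&(S[...,2]<90)
    print(n,bx,k.sum(),np.percentile(S[k][:,2],[10,50,90]).round(1) if k.sum() else None)
  k=(c["z_map"]>0)&(abs(S[...,0])<80)&(S[...,1]>60)&(S[...,1]<110)&(S[...,2]>130)&(S[...,2]<180)
  if k.sum(): print("hatch",S[k&(S[...,2]>S[k][:,2].max()-5)].mean(0).round(1))
E
```

```text
[ 0.59491741 -0.04576227  0.20314044] [-0.52321653  0.71193421 -0.55766824]
top -42 44 [74.  75.7 77.3]
top 0 43 [74.  75.6 77.9]
top 42 42 [73.6 75.7 77.9]
hatch [ -0.5  86.1 166.2]
wrist -42 31 [74.6 75.5 76.3]
wrist 0 8 [74.8 75.5 76.6]
wrist 42 75 [74.8 75.5 76.6]
side -42 38 [73.7 74.7 75.8]
side 0 35 [73.6 74.5 75.5]
side 42 35 [73.5 74.7 75.9]
hatch [ -2.6  90.7 162.1]
```

View pics/wrist5.png

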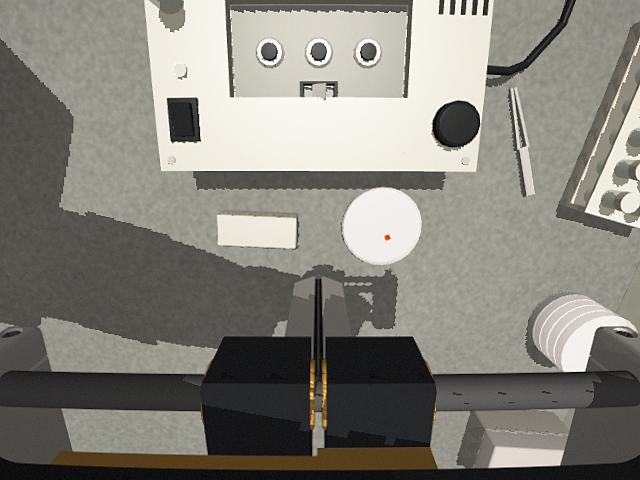

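View pics/side5.png

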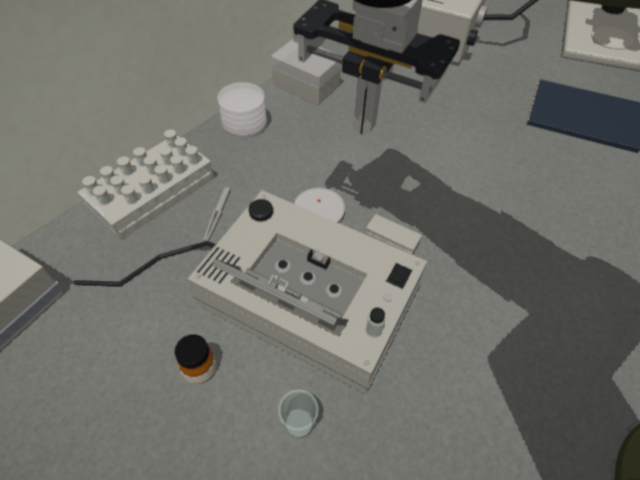

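All three buttons now stand level at the home height, the hatch is fully open, and the objects are where they started. The arm is clear, so I'm handing in.

```bash
python3 -c "
from station import ctrl
print(ctrl.hand_in())"
```

```text
the job is handed in; nothing more can be done
None
```

The hatch is open and the tripped button, the middle one of the three, is pushed fully home. I handed the job in at about 15.7 s with the arm clear of everything.

- **Hatch:** I pressed it once at the press mark with the fingers closed, down to the hard stop (about 9 N at the end). I then backed away up and to the -y side, and it sprang open by itself. It was still open at the last check, with its edge at about z 162–166 mm, y 86–91 mm in the supply frame.
- **Button:** depth showed the middle button at about 84 mm against about 76 mm for the other two. I pressed it to its stop (about 9.5 N). Afterwards all three read 75.5–75.7 mm in the top and wrist views, and 74.5–74.7 mm in the side view, which reads about 1 mm low throughout. The other two buttons were not touched.
- **Surroundings:** comparing the final pictures with the first ones by eye, the loose things on and around the supply look unmoved.

**Disagreement found:** with the fingers shut, the reported TCP height was about 21–22 mm lower than the real fingertip seen in the wrist and side cameras. My first press descent therefore stopped in the air above the hatch without touching it. I corrected for this using the camera measurement and the force at contact, and the stops I then felt matched the expected hatch and button travel to within about 1 mm.

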